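Latch the lid of the food carrier

ROBOT

A 6-joint arm with a two-finger parallel gripper is mounted at the origin on the work surface. World frame = base frame: x ahead of the robot, y to its left, z up, the work surface at z = 0. Lengths are in mm, angles in rad, forces in N, time in s.
With the tool pointing down it reaches from about 350 to 1000 mm from the base axis. Payload 7.1 kg.
Tool frame: the origin (TCP) lies on the centre line of the jaws, within the pads' length; the fingertips stand arm.nose_length ahead of it and the grasp point (between the pads) is the TCP (arm.nose_length is the distance from the TCP to the fingertips, in mm); z points along the fingers, y is the line along which they close (so a half turn about z gives the same grasp; the last joint's range is limited). The gripper opens to 85 mm and grips with 20 to 120 N. Pads are 22 mm wide; open, the fingers measure 114 mm over their backs; the gripper's body (76 mm by 85 mm) begins 54 mm behind the grasp point. The pads swing forward as they close: fully open they stand 13 mm farther back than shut.
Start: joints at [1.304, 0.423, 1.63, -0, 1.089, -0.019], TCP at [153.263, 605.9, 250.319] pointing down, gripper open.
Joint ranges: [-3, 3], [-0.9, 2.11], [0.09, 2.58], [-1.31, 4.45], [0.11, 2.69], [-2.54, 2.54]. Speed limits (rad/s): [2.39, 2.39, 3.01, 3.14, 3.14, 3.14].

INTERFACE

Orientations are given as a 3x3 rotation matrix whose columns are the frame's x, y, z axes.
In Python, from bench import arm gives the robot as it stands.
- The arm moves only by the shell command python3 -m pendant 'ROWS' [FORCE]. ROWS is JSON, a list that holds one entry, the list of rows, each a list of 7 numbers: the shift along the tool's x, y, z in mm, then the turn, a rotation vector about the tool's x, y, z in degrees, then the opening, from 0 (shut) to 1 (fully open). In form: [[[dx, dy, dz, rx, ry, rz, gripper], ...]]. A call has 1 to 10 rows; each row is the pose to reach, as a shift and turn from the pose commanded when the call began, along the tool's axes at that moment; what a row does not reach only later rows make up. A row lasts 1/12 s, in which the tool goes at most 41.7 mm and 7.16 degrees, less where a joint would pass 70% of its speed; a pose out of reach is approached as far as the arm can. A call with a gripper value outside its range is refused whole. The fingers move at their own pace and stop on an object; FORCE is the grip in N (left out, the last holds). Time passes only in rows, so rows that repeat a pose let the fingers close. It gives the time, the measured TCP pose, the force, the opening and the grip force at its end, in the units of the state.
- arm.sense(): the state, without advancing time (a new reading comes with each control period).
- arm.capture(name): name is "scene" or "top" or "wrist"; returns a dict with "color" (420x560x3 uint8, red, green, blue), "mtx" (3x3 intrinsics, pixels), "rvec" (rotation vector, rad) and "tvec" (3), from world to camera coordinates, as OpenCV has them. Camera axes: x right, y down, z forward; pixel columns grow to the right and rows downward; lengths in mm; the calibration is good to about 2 mm. A picture is of the moment at which its call begins. There is no depth.
- arm.job_done(): hands the job in; it is judged then, once.
The state is a dict: "time_s": time; "joint_positions": joint angles; "joint_vel": joint speeds; "tau": joint torques, N m; "eef_pos": TCP position; "tool_rot": TCP orientation; "force": force on the tool from outside, world axes, zero at the start; "moment": the same for the moment, N m; "opening": finger opening in mm; "gripper_force": force on a finger pad.
Only numpy, scipy, OpenCV 4.12 (cv2) and the standard library are available. Lean on these libraries where they do the work, as an engineer would, in place of code of your own. Each camera call takes 0.05 s, during which the arm holds its last target. There are 200 camera calls.

TASK

Lock the lid of the grey food carrier: with a fingertip, push each of its two lever latches up and over its centre so that it snaps across towards the lid's handle and stays there. Push the levers without gripping or forcing them, do not lift the lid or the carrier, do not shove the carrier out of its place, and leave the pot, the sweet potato and the brush where they are.

Things in the scene. Friction and masses are not known exactly. Their poses are not given: they have to be found in the camera images.
- box: the grey plastic food carrier, loose on the worktop, about 3 kg, 200 (its x) x 240 (its y) x 110 mm high without lid; origin at the centre of its underside, z up. A steel latch bracket stands out in the middle of each of its two 200 mm wide ends (+y: left, -y: right), reaching 148 mm from the centre and 150 mm above the worktop
- lid: white plastic lid lying loose on the carrier, 200 x 240 x 18 mm, 0.5 kg, its axes as the carrier's; origin at the centre of the underside of its slab, which is 110 mm above the worktop (top face at 128 mm). Across its middle, along x, runs a round dark bar handle 90 mm long, 12 mm thick, its top 160 mm above the worktop
- latch_left (a joint): angle of the latch lever on the carrier's +y end: 0 = open, lever leaning 0.6 rad outwards (+y) from upright; 0.6 = upright; 1.2 = locked, leaning 0.6 rad inwards over the lid (stops at both ends). An over-centre spring drives it away from upright to whichever end is nearer; at the ends it holds with about 0.18 N m, so a push at the knob along its arc needs about 3 N (more if the fingertip drags on the knob), falling to nothing at upright, after which it snaps over by itself
- latch_right (a joint): the same for the latch lever on the -y end: 0 = open, leaning outwards (-y); 1.2 = locked, leaning inwards
- left_knob (a point): centre of the black ball knob, 22 mm across, at the end of the left lever, a 10 mm steel rod; 65 mm from its pivot. It moves with the lever: 170 mm from the carrier's centre along +y when open, 96 mm when locked, 194 mm above the worktop at both ends and 205 mm when upright
- right_knob (a point): the same for the right lever, on the -y side
- left_pivot (a point): the left lever's pivot, on the carrier: x 0, y +133 mm, z 140 mm in the carrier's frame; the pivot axis is along the carrier's x. A short steel nose, 28 mm long, turns with the lever and comes down over the lid's edge when locked
- right_pivot (a point): the right lever's pivot: x 0, y -133 mm, z 140 mm in the carrier's frame
- pot: small open steel pot, bystander, loose, 90 mm across, 70 mm high, with two small side handles, beside one of the carrier's long sides; origin under its centre
- potato: peeled orange sweet potato, bystander, loose, 160 mm long, 52 mm thick, beside the other long side; origin under its middle, length along its x
- brush: kitchen brush, bystander, loose, 200 mm long, lying on the worktop beyond one of the latches; length along its x

How it is judged (in metres and radians):
At the end, for the whole second after the job is handed in: Both latch levers are snapped over to their locked ends (joints above 1.08 of 1.2 rad), the lid lies seated on the carrier (within 6 mm of its height, 12 mm sideways, level to 0.05 rad), and the carrier stands level, at rest, within 30 mm of where it was (value of joint each of latch_left, latch_right above 1.08 rad and distance of box from where it was at the start of the episode below 0.03 m and angle between each of box, lid's own z axis and vertical below 0.05 rad and distance between lid and box between 0.104 and 0.116 m and horizontal distance between lid and box below 0.012 m and linear speed of each of box, lid below 0.02 m/s); the robot touches nothing.
It fails at once if a latch lever is gripped or forced (over 30 N between the fingers and the lever) (contact force between the fingers and latch_left above 30 N or contact force between the fingers and latch_right above 30 N).
It fails at once if the lid is lifted more than 10 mm off the carrier or slid off it (z of lid in the frame of box above 0.12 m or horizontal distance between lid and box above 0.02 m).
It fails at once if the carrier is lifted, tipped or shoved more than 30 mm (distance of box from where it was at the start of the episode above 0.03 m or height (world z) of box above 0.012 m or angle between box's own z axis and vertical above 0.12 rad).
It fails at once if the pot, the sweet potato or the brush is moved more than 25 mm (distance of any of pot, potato, brush from where it was at the start of the episode above 0.025 m).
It also fails if it takes over 45 s, if anything falls off the work surface, if the arm or the gripper's body presses on something with over 40 N, if the wrist force passes 120 N, or if a joint passes its speed limit or range.

## Working session

There is one attempt and no reset: what is moved stays moved. The work goes in short steps, Python scripts to look and compute and a shell command to move; the robot and the scene stay as the last step left them, time stands still between calls to the robot, and variables do not carry over. Pictures are saved under pics/ and viewed, at most 10 in all, crops included, and the job is handed in when it is done.

```bash
mkdir -p pics
python3 - <<'E'
from bench import arm
import cv2,pickle
print(arm.nose_length)
for n in("scene","top"):
    c=arm.capture(n);cv2.imwrite(f"pics/{n}0.png",c["color"][:,:,::-1]);pickle.dump(c,open(f"{n}.pkl","wb"))
s=arm.sense();print(s["time_s"],s["tool_rot"],s["opening"])
E
```

```text
19.0
0.1 [[-9.69448261e-01  2.45295570e-01 -3.91065483e-04]
 [ 2.45295875e-01  9.69447375e-01 -1.31180271e-03]
 [ 5.73380129e-05 -1.36765160e-03 -9.99999063e-01]] 84.98624767381315
```

View pics/scene0.png

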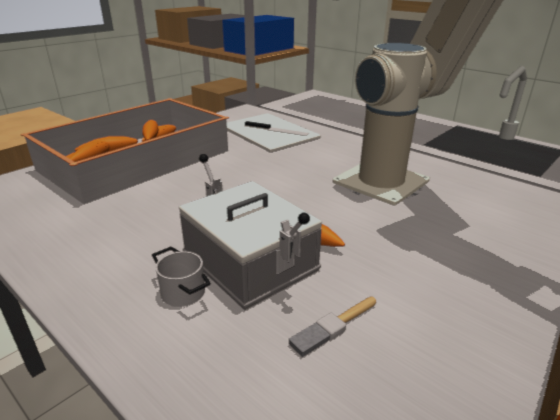

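View pics/top0.png

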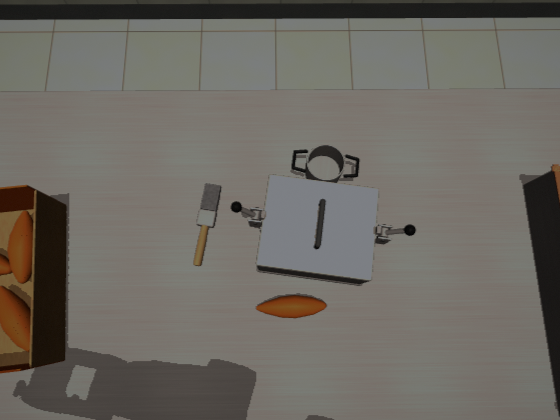

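The top view shows the knobs at (236,207) and (410,230). In the scene view they are at (304,218) and (204,158). The brush lies beyond one latch, and the pot and potato are beside the long sides.

```bash
cat > h.py <<'E'
import numpy as np,cv2,pickle
def at_z(c,px,z):
    R=cv2.Rodrigues(np.array(c["rvec"],float))[0];t=np.array(c["tvec"],float).ravel()
    d=R.T@np.linalg.inv(c["mtx"])@np.array([*px,1.]);o=-R.T@t
    return o+d*(z-o[2])/d[2]
E
python3 - <<'E'
from h import *
np.set_printoptions(precision=1,suppress=True)
T=pickle.load(open("top.pkl","rb"));S=pickle.load(open("scene.pkl","rb"))
a=at_z(T,(236.5,207.5),194);b=at_z(T,(410,230),194)
print("top",a,b);print("scene",at_z(S,(304,218),194),at_z(S,(204,158.5),194))
for p in [(268,175.5),(379,186.5),(257,271),(373,278)]: print("lid corner",at_z(T,p,128))
d=a-b;print(np.linalg.norm(d),(a+b)/2,np.degrees(np.arctan2(d[1],d[0])))
for n,p in dict(brush1=(212,185),brush2=(198,263),pot=(325,165)).items():print(n,at_z(T,p,10))
E
```

```text
top [584.2 169.  194. ] [ 536.2 -166.7  194. ]
scene [583.3 171.  194. ] [ 535.3 -162.8  194. ]
lid corner [672.2 108.3 128. ]
lid corner [ 645.2 -130.5  128. ]
lid corner [466.7 131.8 128. ]
lid corner [ 450.1 -104.9  128. ]
339.16369479591714 [560.2   1.2 194. ] 81.85905871391715
brush1 [689.6 247.9  10. ]
brush2 [498.3 275.5  10. ]
pot [739.2 -31.7  10. ]
```

```bash
python3 -m pendant '[[[-40,-20,0,0,0,-1,0],[-80,-40,0,0,0,-2,0],[-120,-61,0,0,0,-3,0],[-155,-78,0,0,0,-4,0],[-190,-96,0,0,0,-6,0],[-225,-114,0,0,0,-6,0],[-260,-131,0,0,0,-6,0],[-295,-149,0,0,0,-6,0],[-330,-167,0,0,0,-6,0],[-360,-182,0,0,0,-6,0]]]' 20
cat >> h.py <<'E'
C=np.array([559.5,2.5,0]);U=np.array([.1416,.99,0])
def go(d,z,side=1,off=0,yaw=None):
    from bench import arm
    s=arm.sense();R=np.array(s["tool_rot"]);p=np.array(s["eef_pos"])
    g=C+U*d*side;g[2]=z
    print(s["time_s"],p.round(1),"yaw y",np.degrees(np.arctan2(R[1,1],R[0,1])).round(2),"shift",(R.T@(g-p)).round(1),s["opening"],np.round(s["force"],1))
E
python3 -c "
from h import *
go(225,250);go(225,197)"
```

```text
time_s: 0.93
eef_pos: [459.1, 339.0, 250.1]
tool_rot: [[-0.99, 0.143, -0.0], [0.143, 0.99, -0.0], [0.0, -0.0, -1.0]]
force: [-0.5, 0.4, -0.6]
opening: 0.0
gripper_force: 0.0
0.9333 [459.1 339.  250.1] yaw y 81.76 shift [-1.473e+02 -9.370e+01  1.000e-01] 0.023902221141706786 [-0.5  0.4 -0.6]
0.9333 [459.1 339.  250.1] yaw y 81.76 shift [-147.3  -93.6   53.1] 0.023902221141706786 [-0.5  0.4 -0.6]
```

```bash
python3 -m pendant '[[[-35,-22,0,0,0,0,0],[-70,-44,0,0,0,0,0],[-105,-66,0,0,0,0,0],[-135,-86,0,0,0,0,0],[-147,-94,0,0,0,0,0],[-147,-94,15,0,0,0,0],[-147,-94,35,0,0,0,0],[-147,-94,53,0,0,0,0],[-147,-94,53,0,0,0,0],[-147,-94,53,0,0,0,0]]]'
python3 -c "
from h import *
go(190,197);go(133+26,197)
from bench import arm
a=arm.capture('scene')['color'][100:310,130:410];b=arm.capture('wrist')['color']
cv2.imwrite('pics/c1.png',np.hstack([cv2.resize(a,(400,300)),cv2.resize(b,(400,300))])[:,:,::-1])"
```

```text
time_s: 1.77
eef_pos: [588.7, 227.1, 196.3]
tool_rot: [[-0.99, 0.142, -0.003], [0.142, 0.99, -0.001], [0.003, -0.001, -1.0]]
force: [0.9, 0.2, 0.1]
opening: -0.2
gripper_force: 0.0
1.7667 [588.7 227.1 196.3] yaw y 81.81 shift [ -2.9 -36.5  -0.7] -0.1589161380548987 [0.9 0.2 0.1]
1.7667 [588.7 227.1 196.3] yaw y 81.81 shift [ -2.9 -67.5  -0.6] -0.1589161380548987 [0.9 0.2 0.1]
```

View pics/c1.png

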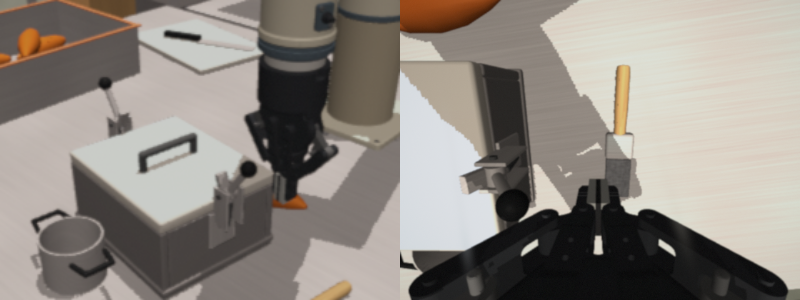

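The image shows the left knob at (248,168), with the shut fingertip outside it. The finger linkages bulge sideways along tool y and could touch the knob, so I'll turn the tool 90° and push with the narrow side of the fingers.

```bash
python3 -m pendant '[[[0,0,0,0,0,7,0],[0,0,0,0,0,14,0],[0,0,0,0,0,21,0],[0,0,0,0,0,28,0],[0,0,0,0,0,35,0],[0,0,0,0,0,42,0],[0,0,0,0,0,49,0],[0,0,0,0,0,56,0],[0,0,0,0,0,63,0],[0,0,0,0,0,70,0]]]'
python3 -m pendant '[[[0,0,0,0,0,7,0],[0,0,0,0,0,14,0],[0,0,0,0,0,20,0],[0,0,0,0,0,20,0],[0,0,0,0,0,20,0]]]'
python3 -c "
from h import *
go(190,197);go(133+18,197)
from bench import arm
print(arm.sense()['joint_positions'])
c=arm.capture('scene');w=arm.capture('wrist')
s=arm.sense();R=np.array(s['tool_rot']);p=np.array(s['eef_pos'])
k=C+170*U;k[2]=194
for q in (c,w):
  print(cv2.projectPoints(np.array([k,p+19*R[:,2]]),np.array(q['rvec'],float),np.array(q['tvec'],float),q['mtx'],None)[0].round(0).tolist())
b=w['color'].copy()
a=c['color'][100:310,130:410]
cv2.imwrite('pics/c2.png',np.hstack([cv2.resize(a,(400,300)),cv2.resize(b,(400,300))])[:,:,::-1])"
```

```text
time_s: 2.7
eef_pos: [590.4, 227.7, 199.1]
tool_rot: [[-0.199, 0.98, 0.003], [0.98, 0.199, 0.001], [0.0, 0.003, -1.0]]
force: [-0.3, 0.5, 0.1]
opening: -0.2
gripper_force: 0.0
time_s: 3.12
eef_pos: [590.2, 227.6, 198.6]
tool_rot: [[0.139, 0.99, 0.002], [0.99, -0.139, 0.001], [0.001, 0.002, -1.0]]
force: [-0.6, -0.0, 0.7]
opening: -0.3
gripper_force: 0.0
3.1167 [590.2 227.6 198.6] yaw y -8.0 shift [-37.2   1.4   1.6] -0.2707904990659115 [-0.6 -0.   0.7]
3.1167 [590.2 227.6 198.6] yaw y -8.0 shift [-76.2   1.3   1.6] -0.2707904990659115 [-0.6 -0.   0.7]
[3.49216276e-01 4.92682033e-01 1.65078447e+00 2.29467153e-05
 9.96129696e-01 4.88772149e-01]
[[[304.0, 218.0]], [[327.0, 239.0]]]
[[[282.0, 373.0]], [[279.0, 266.0]]]
```

View pics/c2.png

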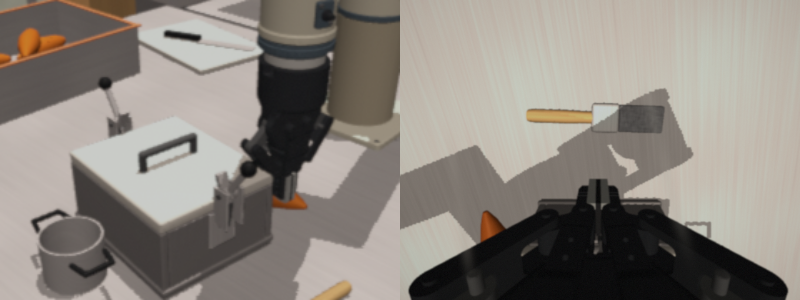

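The projected tip and knob match the picture, and the lateral alignment is good. Now I'll push.

```bash
python3 -m pendant '[[[-12,1,1,0,0,0,0],[-22,1,1,0,0,0,0],[-28,1,1,0,0,0,0],[-32,1,1,0,0,0,0],[-36,1,1,0,0,0,0],[-40,1,1,0,0,0,0],[-44,1,1,0,0,0,0],[-47,1,1,0,0,0,0],[-50,1,1,0,0,0,0],[-50,1,1,0,0,0,0]]]'
```

```text
time_s: 4.05
eef_pos: [584.4, 177.8, 197.2]
tool_rot: [[0.143, 0.99, 0.002], [0.99, -0.143, 0.001], [0.002, 0.002, -1.0]]
force: [1.2, 3.1, 2.4]
opening: -0.0
gripper_force: 1.6
```

Contact is at about 4 N, as expected. I'll keep pushing.

```bash
python3 -m pendant '[[[-4,0,0,0,0,0,0],[-8,0,0,0,0,0,0],[-12,0,0,0,0,0,0],[-16,0,0,0,0,0,0],[-20,0,0,0,0,0,0],[-24,0,0,0,0,0,0],[-28,0,0,0,0,0,0],[-32,0,0,0,0,0,0],[-36,0,0,0,0,0,0],[-36,0,0,0,0,0,0]]]'
python3 -c "
from h import *
from bench import arm
go(151,197)
cv2.imwrite('pics/c3.png',cv2.resize(arm.capture('scene')['color'][100:310,130:410],(560,420))[:,:,::-1])"
```

```text
time_s: 4.88
eef_pos: [578.2, 141.1, 196.2]
tool_rot: [[0.143, 0.99, -0.001], [0.99, -0.143, -0.0], [-0.0, -0.0, -1.0]]
force: [-0.0, 0.2, 0.1]
opening: 0.1
gripper_force: 0.0
4.8833 [578.2 141.1 196.2] yaw y -8.23 shift [11.2  1.1 -0.8] 0.10669073174535426 [-0.   0.2  0.1]
```

View pics/c3.png

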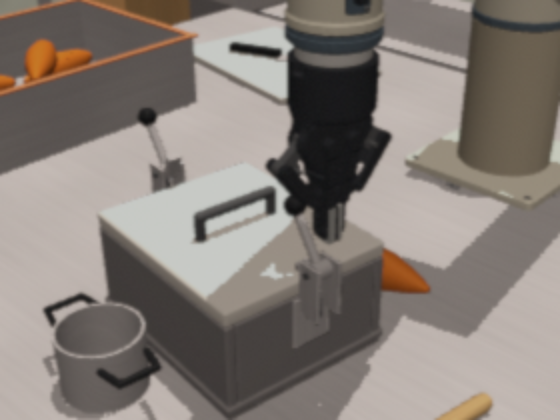

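The left lever has snapped over: its knob is at (293,205), leaning in over the lid. Next I'll check the wrist camera's clearance for the right side.

```bash
python3 -m pendant '[[[10,0,0,0,0,0,0],[25,0,0,0,0,0,0],[40,0,-10,0,0,0,0],[45,0,-40,0,0,0,0],[45,0,-80,0,0,0,0],[45,0,-100,0,0,0,0],[15,0,-100,0,0,0,0],[-25,0,-100,0,0,0,0],[-65,0,-100,0,0,0,0],[-100,0,-100,0,0,0,0]]]'
python3 -c "
from h import *
from bench import arm
w=arm.capture('wrist');s=arm.sense();R=np.array(s['tool_rot'])
c=-cv2.Rodrigues(np.array(w['rvec'],float))[0].T@np.array(w['tvec'],float).ravel()
print('cam in tool',R.T@(c-s['eef_pos']))
go(228,296,-1);go(228,197,-1)"
```

```text
time_s: 5.77
eef_pos: [564.3, 43.1, 297.5]
tool_rot: [[0.14, 0.99, 0.001], [0.99, -0.14, -0.0], [0.0, 0.001, -1.0]]
force: [1.2, 0.3, -0.6]
opening: -0.2
gripper_force: 0.0
cam in tool [  78.02485463   -1.21338561 -124.11135691]
5.8167 [563.4  38.2 297.3] yaw y -8.21 shift [-263.9    1.5    2.1] -0.34998414759892144 [-1.1 -4.7 -0.2]
5.8167 [563.4  38.2 297.3] yaw y -8.21 shift [-263.6    1.5  101.1] -0.34998414759892144 [-1.1 -4.7 -0.2]
```

The camera sits 124 mm above the TCP, so there's plenty of room and I can keep the same orientation for the right side.

```bash
python3 -m pendant '[[[-35,0,0,0,0,0,0],[-70,0,0,0,0,0,0],[-105,0,0,0,0,0,0],[-140,0,0,0,0,0,0],[-175,0,0,0,0,0,0],[-210,0,0,0,0,0,0],[-240,1,0,0,0,0,0],[-260,1,0,0,0,0,0],[-262,1,0,0,0,0,0],[-262,1,0,0,0,0,0]]]'
python3 -m pendant '[[[0,0,25,0,0,0,0],[0,0,50,0,0,0,0],[0,0,75,0,0,0,0],[0,0,95,0,0,0,0],[0,0,101,0,0,0,0],[0,0,101,0,0,0,0],[0,0,101,0,0,0,0]]]'
python3 -c "
from h import *
from bench import arm
go(190,197,-1)
c=arm.capture('top')['color'][140:320,180:460];w=arm.capture('wrist')['color']
cv2.imwrite('pics/c4.png',np.hstack([cv2.resize(c,(400,257)),cv2.resize(w,(343,257))])[:,:,::-1])"
```

```text
time_s: 6.65
eef_pos: [528.7, -216.5, 296.9]
tool_rot: [[0.144, 0.99, 0.001], [0.99, -0.144, 0.0], [0.0, 0.001, -1.0]]
force: [0.5, 1.1, 0.1]
opening: -0.1
gripper_force: 0.0
time_s: 7.23
eef_pos: [528.8, -215.6, 196.1]
tool_rot: [[0.141, 0.99, 0.001], [0.99, -0.141, -0.0], [0.0, 0.001, -1.0]]
force: [0.7, -0.6, 0.8]
opening: 0.3
gripper_force: 0.0
7.2333 [ 528.8 -215.6  196.1] yaw y -8.12 shift [30.2 -0.4 -0.9] 0.29156151151193993 [ 0.7 -0.6  0.8]
```

View pics/c4.png

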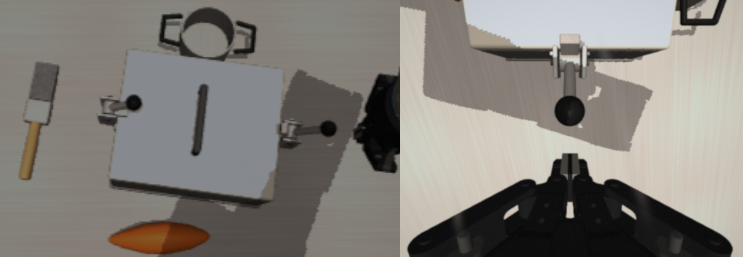

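The left latch is locked, with its knob at (133,103). The right knob, at (569,110) in the wrist view, is straight ahead of the fingertip at (569,158).

```bash
python3 -m pendant '[[[8,0,0,0,0,0,0],[14,0,0,0,0,0,0],[18,0,0,0,0,0,0],[22,0,0,0,0,0,0],[26,0,0,0,0,0,0],[30,0,0,0,0,0,0],[34,0,0,0,0,0,0],[37,0,0,0,0,0,0],[40,0,0,0,0,0,0],[40,0,0,0,0,0,0]]]'
```

```text
time_s: 8.17
eef_pos: [534.1, -177.2, 195.9]
tool_rot: [[0.142, 0.99, 0.001], [0.99, -0.142, -0.001], [-0.001, 0.002, -1.0]]
force: [-0.3, -2.0, 1.8]
opening: -0.0
gripper_force: 1.6
```

```bash
python3 -m pendant '[[[4,0,0,0,0,0,0],[8,0,0,0,0,0,0],[12,0,0,0,0,0,0],[16,0,0,0,0,0,0],[20,0,0,0,0,0,0],[24,0,0,0,0,0,0],[28,0,0,0,0,0,0],[32,0,0,0,0,0,0],[36,0,0,0,0,0,0],[40,0,0,0,0,0,0]]]'
python3 -m pendant '[[[-15,0,0,0,0,0,0],[-35,0,0,0,0,0,0],[-55,0,0,0,0,0,0],[-65,0,-30,0,0,0,0],[-65,0,-70,0,0,0,0],[-65,0,-100,0,0,0,0],[-65,0,-100,0,0,0,0],[-65,0,-100,0,0,0,0],[-65,0,-100,0,0,0,0]]]'
python3 -c "
from h import *
from bench import arm
go(190,197,-1)
c=arm.capture('top')['color'][140:320,180:460];w=arm.capture('scene')['color'][100:310,130:410]
cv2.imwrite('pics/c5.png',np.hstack([cv2.resize(c,(400,257)),cv2.resize(w,(343,257))])[:,:,::-1])"
```

```text
time_s: 9.0
eef_pos: [539.2, -136.8, 195.2]
tool_rot: [[0.143, 0.99, -0.0], [0.99, -0.143, 0.0], [0.0, -0.0, -1.0]]
force: [-0.8, 0.3, 0.7]
opening: -0.2
gripper_force: 0.0
time_s: 9.75
eef_pos: [529.5, -201.3, 294.7]
tool_rot: [[0.143, 0.99, -0.001], [0.99, -0.143, 0.0], [0.0, -0.001, -1.0]]
force: [-1.0, 0.4, -0.1]
opening: -0.1
gripper_force: 0.0
9.75 [ 529.5 -201.3  294.7] yaw y -8.19 shift [16.   0.9 97.7] -0.051813524478987384 [-1.   0.4 -0.1]
```

View pics/c5.png

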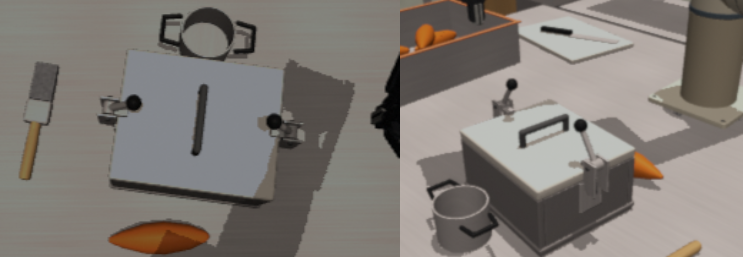

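Both knobs, at (133,103) and (274,121), lean in over the lid, and the carrier and bystanders haven't moved.

```bash
python3 -c "
from bench import arm
print(arm.job_done())"
```

```text
the job is handed in; nothing more can be done
None
```

I handed the job in after about 10 s of robot time: both latches snapped over to their locked ends, sensed push forces were about 4 N, and the last pictures showed the lid, carrier, pot, sweet potato and brush still in place (no verdict was returned).

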